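# Stand the ballasted float on the balance, heavy end down

### The job

The orange float has to be weighed standing up. Both of its ends look alike, but one end (it differs from time to time) hides the ballast and is much heavier, which shows when you lift the float off-centre; stand the float upright on its heavy end on the empty pan of the balance in front of you, let go, and leave the amber bottle and the glass beaker where they are.

Things in the scene. Friction and masses are not known exactly. Their poses are not given: they have to be found in the camera images.
- float: orange plastic float with grey ends, lying: square bar 56 x 56 mm, 140 mm long along its own x, about 0.55 kg, loose; z up at the start; origin then the centre of its underside. Each end is a shallow round dome 7 mm high, 55 mm wide, with a flat 14 mm wide. Ballast hides in one end, +x or -x at random: the centre of mass lies about 28 mm from that end. In a light grip far from there the heavy end sinks; in a firm grip (50 N) it stays level
- float_mid (a point): middle of the float: 70 mm from both ends, 28 mm from each side; axes as float. The float rights itself: with its heavy end resting on a surface and leaning at most about 48 degrees from upright, it swings upright when let go. On its light end it falls over
- balance: the low white laboratory balance with the empty pan, in front of the robot (another, far to the right with a big bottle on it, belongs to the room), 235 mm along its own x, 165 mm along y, fixed to the worktop; its origin is the centre of its underside; the housing is up to 32 mm high, with keys and display at its -x end
- pan (a point): centre of the top face of the balance's round steel pan, 130 mm in diameter, 42 mm above the worktop; flat and fixed
- bottle: amber reagent bottle with black cap, 57 mm in diameter, 111 mm high, loose; origin at the centre of its underside
- beaker: glass beaker, 70 mm in diameter, 82 mm high, loose; origin at the centre of its underside

How it is judged:
By the outcome, as a careful person would: the job done as asked, in the order asked, and still so for the second after the job is handed in, with the robot touching nothing.
It also fails if it takes over 51 s, if anything falls off the work surface, if the arm or the gripper's body presses on something with over 40 N, if the wrist force passes 120 N, or if a joint passes its speed limit or range.

### The arm

A 6-joint arm with a two-finger parallel gripper is mounted at the origin on a cart in front of the work surface, level with it; the furniture and walls round the work are solid. World frame = base frame: x ahead of the robot, y to its left, z up, the work surface at z = 0. Lengths are in m, angles in rad, forces in N, time in s.
With the tool pointing down it reaches from about 0.3 to 0.85 m from the base axis. Payload 5.4 kg.
Tool frame: the origin (TCP) lies on the centre line of the jaws, within the pads' length; the fingertips stand 22 mm ahead of it and the grasp point (between the pads) lies 3 mm ahead of it; z points along the fingers, y is the direction in which the jaws open and shut (so a half turn about z gives the same grasp; the last joint's range is limited). The gripper opens to 85 mm and grips with 20 to 120 N. Pads are 22 mm wide; open, the fingers measure 114 mm over their backs; the gripper's body (76 mm by 85 mm) begins 54 mm behind the grasp point. The pads swing forward as they close: fully open they stand 13 mm farther back than shut.
Start: joints at [0.978, 0.158, 1.597, -0, 1.386, -0.21], TCP at [0.215, 0.533, 0.253] pointing down, gripper open.
Joint ranges: [-2.91, 2.91], [-0.94, 2.29], [0.18, 2.7], [-1.29, 4.43], [0.17, 2.64], [-3, 3]. Speed limits (rad/s): [2.57, 2.57, 3.14, 3.14, 3.14, 3.14].

### API

Orientations are given as a rotation vector (axis times angle).
In Python, from workcell import bot, eyes gives the robot as it stands.
- The arm moves only by the shell command python3 -m jog 'ROWS' [FORCE]. ROWS is JSON, a list of rows, each an object with "angular": the turn, a rotation vector about the tool's x, y, z in rad, a list of three; "linear": the shift along the tool's x, y, z in mm, a list of three; "fingers": the finger opening in mm, from 0 to 85.4. In form: [{"angular": [wx, wy, wz], "linear": [x, y, z], "fingers": fingers}, ...]. A call has 1 to 5 rows; each row is the pose to reach, as a shift and turn from the pose commanded when the call began, along the tool's axes at that moment; what a row does not reach only later rows make up. A row lasts 1/12 s, in which the tool goes at most 41.7 mm and 7.16 degrees, less where a joint would pass 70% of its speed; a pose out of reach is approached as far as the arm can. A call with a gripper value outside its range is refused whole. The fingers move at their own pace and stop on an object; FORCE is the grip in N (left out, the last holds). Time passes only in rows, so rows that repeat a pose let the fingers close. It gives the time, the measured TCP pose, the force and the opening at its end, in the units of the state.
- bot.read_state(): the state, without advancing time (a new reading comes with each control period).
- eyes.capture(name): name is "scene" or "side" or "wrist"; returns (picture, depth): 400x640x3 uint8, blue, green, red; 400x640 float32, m along the optical axis (not along the pixel's ray), 0 where there is no reading.
- eyes.camera_params(name): a dict with "K" (3x3 intrinsics, pixels), "origin" and "attitude" of the camera in the world. Camera axes: x right, y up, looking along -z (the intrinsics and any distortion apply to the point x, -y, -z); pixel columns grow to the right and rows downward; lengths in m; the calibration is good to about 2 mm. A picture is of the moment at which its call begins: read the wrist's pose just before it. camera_params takes no time and is no camera call; for the wrist camera it gives the pose at the moment of the call.
- bot.close_job(): hands the job in, once; it reports no verdict.
Trained networks look in the newest picture that a camera, given by its name, has taken for a name from the list of things; names that differ only in an ending like _2 or _b are one class to them, and where a whole thing is asked for, a point or a joint stands for the part that bears it (a point fixed in the world has none). Each returns a list of dicts, best first, with "p" (0 to 1); they miss things now and then, are a little off and sometimes report something else, mostly with a low value. They report only what shows in the picture. A call takes as long as a camera call.
- eyes.boxes_of(camera, thing): "extent" ([left, top, right, bottom] in pixels, round what is visible of it).
The state is a dict: "time": time; "joints": joint angles; "qvel": joint speeds; "effort": joint torques, N m; "tcp_pos": TCP position; "tcp_rot": TCP orientation; "force": force on the tool from outside, world axes, zero at the start; "moment": the same for the moment, N m; "gripper_width": opening from 0.0 (shut) to 1.0 (fully open).
Only numpy, scipy, OpenCV 4.12 (cv2) and the standard library are available. Lean on these libraries where they do the work, as an engineer would, in place of code of your own. Each camera call takes 0.05 s, during which the arm holds its last target. There are 200 camera calls.

## Working session

There is one attempt and no reset: what is moved stays moved. The work goes in short steps, Python scripts to look and compute and a shell command to move; the robot and the scene stay as the last step left them, time stands still between calls to the robot, and variables do not carry over. Pictures are saved under pics/ and viewed, about 8 in all and at most 12, crops included, and the job is handed in when it is done.

```bash
ls; mkdir -p pics
cat > h.py <<'E'
import numpy as np, cv2
from scipy.spatial.transform import Rotation as R
from workcell import bot, eyes
def cam(n):
    p=eyes.camera_params(n); A=np.array(p["attitude"],float)
    A=A if A.shape==(3,3) else R.from_rotvec(A).as_matrix() if A.size==3 else R.from_quat(A).as_matrix()
    return np.array(p["K"]),np.array(p["origin"]),A,p
def cloud(n):
    K,o,A,_=cam(n); im,d=eyes.capture(n)
    v,u=np.mgrid[:400,:640]
    P=np.stack([(u-K[0,2])/K[0,0]*d,-(v-K[1,2])/K[1,1]*d,-d],-1)@A.T+o
    return im,d,P
def st():
    s=bot.read_state(); return s
E
python3 - <<'E'
from h import *
for n in("scene","side","wrist"):
    print(n,eyes.camera_params(n))
    im,d,P=cloud(n); cv2.imwrite(f"pics/{n}0.png",im); np.savez(f"/tmp/{n}0",im=im,P=P,d=d)
    for t in("float","balance","bottle","beaker"):
        for b in eyes.boxes_of(n,t)[:2]:
            print(t,b)
print(st())
a=cv2.imread("pics/scene0.png");b=cv2.imread("pics/side0.png")
cv2.imwrite("pics/two.png",cv2.resize(np.vstack([a,b]),(480,600)))
E
```

```text
pics
scene {'K': array([[374.74576785,   0.        , 313.19773881],
       [  0.        , 374.74576785, 205.3874204 ],
       [  0.        ,   0.        ,   1.        ]]), 'origin': array([-0.41961991, -0.79814574,  0.73446605]), 'attitude': array([ 0.9768402 , -0.50256634, -0.83059549])}
float {'extent': [328.2, 224.0, 361.3, 255.4], 'p': 0.83}
balance {'extent': [245.8, 193.2, 310.8, 231.3], 'p': 0.59}
bottle {'extent': [214.4, 175.1, 228.4, 202.1], 'p': 0.8}
beaker {'extent': [427.0, 234.7, 451.8, 264.6], 'p': 0.7}
side {'K': array([[406.8810952 ,   0.        , 317.71228483],
       [  0.        , 406.8810952 , 198.95636452],
       [  0.        ,   0.        ,   1.        ]]), 'origin': array([ 0.01480123, -0.98221257,  0.64750306]), 'attitude': array([ 1.0253426 , -0.28545316, -0.44690401])}
float {'extent': [322.5, 220.6, 347.5, 265.3], 'p': 0.57}
balance {'extent': [253.8, 174.6, 336.4, 216.6], 'p': 0.94}
bottle {'extent': [237.0, 139.3, 253.7, 174.0], 'p': 0.91}
beaker {'extent': [427.0, 269.3, 468.4, 315.9], 'p': 0.87}
wrist {'K': array([[307.83419135,   0.        , 318.1235
[... 295 characters left out ...]
extent': [218.4, 346.0, 251.4, 374.6], 'p': 0.63}
{'time': 0.75, 'joints': array([ 9.77901065e-01,  1.58368732e-01,  1.59698895e+00,  1.25489590e-05,
        1.38624011e+00, -2.10139798e-01]), 'qvel': array([ 0.00056265,  0.00088985, -0.00117063,  0.00036713, -0.00059819,
        0.0004554 ]), 'effort': array([ 1.02445400e-03, -3.95926380e+01, -3.31683218e+01,  8.31894681e-06,
       -4.06314803e-05,  1.61364613e-05]), 'tcp_pos': array([0.21477557, 0.53335986, 0.25332227]), 'tcp_rot': array([-5.97568544e-01, -3.08422312e+00, -1.48800795e-07]), 'force': array([-0.63215153,  0.29281873,  0.42747413]), 'moment': array([ 0.02534575, -0.00491307,  0.0025495 ]), 'gripper_width': 0.996735030627156}
```

View pics/scene0.png

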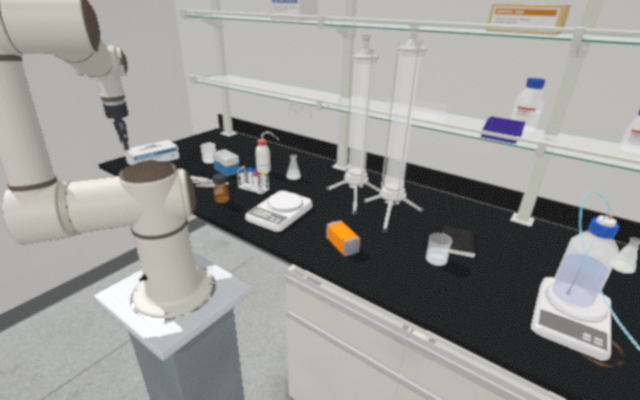

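View pics/side0.png

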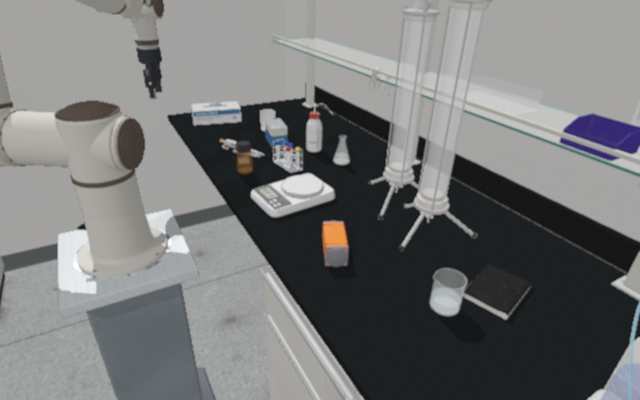

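The scene view shows the float at (343,237), the balance at (280,210), the bottle at (221,188) and the beaker at (438,249). The side view has them at (335,243), (293,195), (244,157) and (447,292). Two glass columns and a shelf stand behind them.

Run:
```python
from h import *
for n in("scene","side"):
    z=np.load(f"/tmp/{n}0.npz"); im,P=z["im"],z["P"]; d=z["d"]
    h=cv2.cvtColor(im,cv2.COLOR_BGR2HSV)
    m=(h[...,0]>5)&(h[...,0]<20)&(h[...,1]>200)&(h[...,2]>150)&(d>0)
    m[:215]=0; m[270:]=0; m[:,:318]=0;m[:,365:]=0
    Q=P[m]; print(n,"orange",m.sum(),Q.min(0).round(3),Q.max(0).round(3))
    T=Q[Q[:,2]>.048]
    if len(T)>10:
        r=cv2.minAreaRect((T[:,:2]*1000).astype(np.float32)); print("top",len(T),np.median(T[:,2]),r, T.mean(0))
        E=np.linalg.eigh(np.cov(T[:,:2].T)); print("axis",np.degrees(np.arctan2(E[1][1,1],E[1][0,1])))
    b={"scene":(245,190,312,233),"side":(250,172,338,218)}[n]
    s=np.zeros_like(m); s[b[1]:b[3],b[0]:b[2]]=1
    Bm=s&(P[...,2]>.012)&(P[...,2]<.06)&(d>0); Q=P[Bm]; print("bal",cv2.minAreaRect((Q[:,:2]*1000).astype(np.float32)))
    Q=P[s&(P[...,2]>.036)&(P[...,2]<.05)&(d>0)]; print("pan",len(Q),(Q[:,:2].min(0)+Q[:,:2].max(0))/2,np.ptp(Q,0)[:2],np.median(Q[:,2]))
    for t,b in {"bottle":{"scene":(214,175,229,203),"side":(237,139,254,174)}[n],"beaker":{"scene":(427,234,452,265),"side":(427,269,469,316)}[n]}.items() if 0 else []: pass
    for t,b in (("bottle",{"scene":(214,175,229,203),"side":(237,139,254,174)}[n]),("beaker",{"scene":(427,234,452,265),"side":(427,269,469,316)}[n])):
        s=P[b[1]:b[3],b[0]:b[2]].reshape(-1,3); s=s[(s[:,2]>.02)&(s[:,2]<.13)]
        print(t,len(s),np.percentile(s,[3,50,97],axis=0).round(3).tolist())
    Kk=cam(n)
    # tall/over-hanging things in working volume
    Q=P[(d>0)&(P[...,0]>.3)&(P[...,0]<.95)&(P[...,1]>-.5)&(P[...,1]<.3)&(P[...,2]>.07)&(P[...,2]<.7)]
    for y in np.arange(-.5,.3,.1):
        q=Q[(Q[:,1]>=y)&(Q[:,1]<y+.1)]
        if len(q): print("y%.1f"%y,len(q),"xmin",np.percentile(q[:,0],1).round(3),"z",np.percentile(q[:,2],[1,99]).round(2))
# triangulate box centres
```

```text
scene orange 419 [ 0.439 -0.303 -0.002] [ 0.592 -0.204  0.061]
top 262 0.057177197779609 ((483.6822204589844, -255.61965942382812), (89.95547485351562, 58.5876350402832), 63.14982223510742) [ 0.47946094 -0.25459264  0.05683177]
axis 62.55516468614713
bal ((506.9581298828125, 43.688899993896484), (234.3969268798828, 164.18148803710938), 4.743302345275879)
pan 454 [0.54780494 0.05284881] [0.13745334 0.14144085] 0.0430592020795999
bottle 337 [[0.414, 0.271, 0.023], [0.429, 0.282, 0.069], [0.458, 0.313, 0.113]]
beaker 563 [[0.562, -0.575, 0.023], [0.576, -0.545, 0.06], [0.628, -0.514, 0.083]]
y-0.5 808 xmin 0.839 z [0.34 0.7 ]
y-0.4 2855 xmin 0.729 z [0.09 0.67]
y-0.3 1997 xmin 0.725 z [0.09 0.67]
y-0.2 2847 xmin 0.757 z [0.09 0.67]
y-0.1 743 xmin 0.759 z [0.09 0.67]
y-0.0 442 xmin 0.833 z [0.33 0.67]
y0.1 353 xmin 0.831 z [0.33 0.67]
y0.2 750 xmin 0.418 z [0.07 0.7 ]Traceback (most recent call last):
  File "<stdin>", line 7, in <module>
    return umr_minimum(a, axis, None, out, keepdims, initial, where)
ValueError: zero-size array to reduction operation minimum which has no identity
```

```bash
cat >> h.py <<'E'
def goal(pos,ydeg,pitch=0,flip=None):
    "rows for TCP pos and direction of tool y (deg, mod 180), tool down then turned by pitch about tool y"
    s=bot.read_state(); p=np.array(s["tcp_pos"]); Rc=R.from_rotvec(s["tcp_rot"])
    best=None
    for k in (0,180):
        a=np.radians(ydeg+k); y=np.array([np.cos(a),np.sin(a),0]); z=np.array([0,0,-1.])
        Rt=R.from_matrix(np.c_[np.cross(y,z),y,z])*R.from_euler('y',pitch,degrees=True)
        w=(Rc.inv()*Rt).as_rotvec()
        if best is None or np.linalg.norm(w)<np.linalg.norm(best): best=w
    l=Rc.inv().apply(np.array(pos)-p)*1000
    print("t %.2f"%s["time"],"tcp",p.round(4),"angular",best.round(3).tolist(),"linear",l.round(1).tolist(),"rows",(np.linalg.norm(l)/41.7).round(1),(np.degrees(np.linalg.norm(best))/7.16).round(1),"gw",round(s["gripper_width"]*85.4,1))
E
python3 - <<'E'
from h import *
s=st(); Rc=R.from_rotvec(s["tcp_rot"]).as_matrix(); print(Rc.round(3))
K,o,A,_=cam("wrist"); print("cam in tool",(Rc.T@(o-s["tcp_pos"])).round(3),(Rc.T@A).round(3))
goal([.48,-.25,.26],63-90)
z=np.load("/tmp/side0.npz"); im,P=z["im"],z["P"]
print(im[243,335],P[243,335],cv2.cvtColor(im,cv2.COLOR_BGR2HSV)[243,335], P[230:262:6,335].round(3))
for t,b in (("bottle",(237,139,254,174)),("beaker",(427,269,469,316))):
        s=P[b[1]:b[3],b[0]:b[2]].reshape(-1,3); s=s[(s[:,2]>.02)&(s[:,2]<.13)]
        print(t,len(s),np.percentile(s,[3,50,97],axis=0).round(3).tolist())
s=P[172:218,250:338].reshape(-1,3); Q=s[(s[:,2]>.036)&(s[:,2]<.05)]
print("pan",len(Q),(Q[:,:2].min(0)+Q[:,:2].max(0))/2,np.ptp(Q,0)[:2],np.median(Q[:,2]))
E
```

```text
[[-0.928  0.373 -0.   ]
 [ 0.373  0.928  0.   ]
 [ 0.    -0.    -1.   ]]
cam in tool [ 0.079 -0.002 -0.121] [[ 0.     0.951  0.309]
 [ 1.     0.    -0.001]
 [-0.001  0.309 -0.951]]
t 0.75 tcp [0.2148 0.5334 0.2533] angular [0.0, -0.0, -1.482] linear [-538.6, -627.6, -6.7] rows 19.8 11.9 gw 85.1
[ 72 141 224] [ 0.46014977 -0.29299653  0.05864064] [ 14 173 224] [[ 0.491 -0.242  0.057]
 [ 0.476 -0.267  0.058]
 [ 0.463 -0.288  0.058]
 [ 0.451 -0.308  0.056]
 [ 0.448 -0.314  0.043]
 [ 0.449 -0.314  0.024]]
bottle 424 [[0.415, 0.274, 0.024], [0.435, 0.283, 0.071], [0.463, 0.318, 0.114]]
beaker 1208 [[0.563, -0.572, 0.023], [0.587, -0.544, 0.058], [0.627, -0.509, 0.082]]
pan 633 [0.5472912  0.05146959] [0.13736444 0.13537235] 0.04323185800024931
```

```bash
python3 -m jog '[{"angular":[0,0,-1.482],"linear":[-538.6,-627.6,-6.7],"fingers":85},{"angular":[0,0,-1.482],"linear":[-538.6,-627.6,-6.7],"fingers":85},{"angular":[0,0,-1.482],"linear":[-538.6,-627.6,-6.7],"fingers":85},{"angular":[0,0,-1.482],"linear":[-538.6,-627.6,-6.7],"fingers":85},{"angular":[0,0,-1.482],"linear":[-538.6,-627.6,-6.7],"fingers":85}]'; python3 -c "
from h import *
goal([.48,-.25,.26],-27)"
```

```text
time: 1.17
tcp_pos: [0.2769, 0.3508, 0.2552]
tcp_rot: [-0.307, 3.126, -0.0]
force: [0.5, 0.2, 1.0]
gripper_width: 0.996
t 1.17 tcp [0.2769 0.3508 0.2552] angular [-0.0, 0.0, -0.904] linear [-82.3, -628.9, -4.7] rows 15.2 7.2 gw 85.1
```

```bash
python3 -m jog '[{"angular":[0,0,-0.904],"linear":[-82,-629,-5],"fingers":85},{"angular":[0,0,-0.904],"linear":[-82,-629,-5],"fingers":85},{"angular":[0,0,-0.904],"linear":[-82,-629,-5],"fingers":85},{"angular":[0,0,-0.904],"linear":[-82,-629,-5],"fingers":85},{"angular":[0,0,-0.904],"linear":[-82,-629,-5],"fingers":85}]'; python3 -c "
from h import *
goal([.48,-.25,.26],-27)"
```

```text
time: 1.58
tcp_pos: [0.3308, 0.1935, 0.2571]
tcp_rot: [-1.065, 2.954, -0.0]
force: [0.6, 0.1, 0.2]
gripper_width: 0.995
t 1.58 tcp [0.3308 0.1935 0.2571] angular [-0.001, 0.001, -0.408] linear [168.0, -436.7, -2.9] rows 11.2 3.3 gw 85.0
```

```bash
python3 -m jog '[{"angular":[0,0,-0.408],"linear":[168,-437,-3],"fingers":85},{"angular":[0,0,-0.408],"linear":[168,-437,-3],"fingers":85},{"angular":[0,0,-0.408],"linear":[168,-437,-3],"fingers":85},{"angular":[0,0,-0.408],"linear":[168,-437,-3],"fingers":85},{"angular":[0,0,-0.408],"linear":[168,-437,-3],"fingers":85}]'; python3 -c "
from h import *
goal([.48,-.25,.26],-27)"
```

```text
time: 2.0
tcp_pos: [0.386, 0.0309, 0.2583]
tcp_rot: [-1.642, 2.677, -0.001]
force: [1.1, 0.9, -0.1]
gripper_width: 0.998
t 2.00 tcp [0.386  0.0309 0.2583] angular [-0.001, 0.001, 0.001] linear [207.7, -211.1, -1.7] rows 7.1 0.0 gw 85.2
```

```bash
python3 -m jog '[{"angular":[0,0,0],"linear":[208,-211,-2],"fingers":85},{"angular":[0,0,0],"linear":[208,-211,-2],"fingers":85},{"angular":[0,0,0],"linear":[208,-211,-2],"fingers":85},{"angular":[0,0,0],"linear":[208,-211,-2],"fingers":85},{"angular":[0,0,0],"linear":[208,-211,-2],"fingers":85}]' | head -1;  python3 -m jog '[{"angular":[0,0,0],"linear":[57,-58,0],"fingers":85},{"angular":[0,0,0],"linear":[57,-58,0],"fingers":85},{"angular":[0,0,0],"linear":[57,-58,0],"fingers":85}]'
python3 - <<'E'
from h import *
im,d,P=cloud("wrist"); cv2.imwrite("pics/w1.png",im); print(eyes.boxes_of("wrist","float")[:1])
h=cv2.cvtColor(im,cv2.COLOR_BGR2HSV)
q=(P[...,2]>.045)&(P[...,2]<.07)&(d>0); q[:, :]&=(np.hypot(P[...,0]-.48,P[...,1]+.25)<.12)
Q=P[q]; print(len(Q),np.median(Q[:,2]),cv2.minAreaRect((Q[:,:2]*1000).astype(np.float32)))
m=q&(h[...,0]>5)&(h[...,0]<20)&(h[...,1]>150); Q=P[m]; print("orange",cv2.minAreaRect((Q[:,:2]*1000).astype(np.float32)))
goal([.48,-.25,.26],-27)
E
```

```text
time: 2.42
time: 2.67
tcp_pos: [0.5103, -0.1226, 0.2569]
tcp_rot: [1.491, -2.706, 0.067]
force: [0.3, 0.1, 0.4]
gripper_width: 0.997
[{'extent': [234.7, 0.0, 311.3, 134.9], 'p': 0.9}]
7301 0.05572019689354335 ((484.0161437988281, -251.35777282714844), (125.8526840209961, 56.564231872558594), 63.88195037841797)
orange ((481.7467041015625, -256.3055419921875), (105.52409362792969, 56.266658782958984), 63.93141174316406)
t 2.77 tcp [ 0.509  -0.1212  0.2568] angular [-0.008, -0.066, -0.091] linear [124.4, -44.2, 5.4] rows 3.2 0.9 gw 85.1
```

View pics/w1.png

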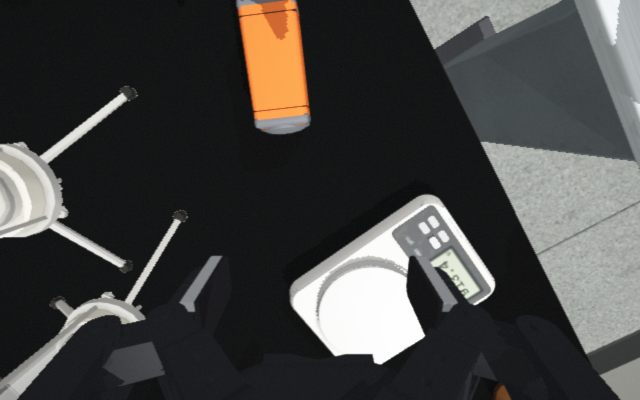

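The wrist view shows the float at (275,65), with its far end cut off by the picture's edge, and the balance at (390,280). The last move fell short, so I'll check the joints.

Run:
```python
from h import *
s=st(); print(s["joints"].round(3),s["qvel"].round(3),s["force"],R.from_rotvec(s["tcp_rot"]).as_matrix().round(3))
```

```text
[-0.428  0.03   1.729 -0.068  1.381 -2.994] [ 0.022 -0.038  0.038  0.017  0.014 -0.   ] [-0.62393423 -0.34858577 -0.64211554] [[-0.533 -0.846 -0.025]
 [-0.844  0.533 -0.061]
 [ 0.065 -0.011 -0.998]]
```

Joint 6 ran into its limit, so I'll turn the other way, +π about tool z, while approaching the point 35 mm off-centre on the +u side.

```bash
cat >> h.py <<'E'
def goal2(pos,ydeg,pitch=0):
    "same, tool y exactly at ydeg"
    s=bot.read_state(); p=np.array(s["tcp_pos"]); Rc=R.from_rotvec(s["tcp_rot"])
    a=np.radians(ydeg); y=np.array([np.cos(a),np.sin(a),0]); z=np.array([0,0,-1.])
    Rt=R.from_matrix(np.c_[np.cross(y,z),y,z])*R.from_euler('y',pitch,degrees=True)
    w=(Rc.inv()*Rt).as_rotvec(); l=Rc.inv().apply(np.array(pos)-p)*1000
    print("t %.2f"%s["time"],"tcp",p.round(4),"angular",w.round(3).tolist(),"linear",l.round(1).tolist(),"F",s["force"].round(1),"M",s["moment"].round(2),"gw",round(s["gripper_width"]*85.4,1),"j",s["joints"].round(2).tolist())
E
python3 -m jog '[{"angular":[0,0,1.5],"linear":[60,0,0],"fingers":85},{"angular":[0,0,1.5],"linear":[60,0,0],"fingers":85},{"angular":[0,0,1.5],"linear":[60,0,0],"fingers":85},{"angular":[0,0,1.5],"linear":[60,0,0],"fingers":85},{"angular":[0,0,1.5],"linear":[60,0,0],"fingers":85}]' | head -1
python3 -c "
from h import *
goal2([.497,-.225,.17],-26.1)"
```

```text
time: 3.18
t 3.18 tcp [ 0.4761 -0.1702  0.2611] angular [-0.077, 0.036, 2.404] linear [-3.4, -54.2, 93.7] F [ 1.  -0.   1.3] M [-0.01  0.    0.04] gw 84.7 j [-0.55, -0.03, 1.78, -0.07, 1.38, -2.48]
```

```bash
python3 -m jog '[{"angular":[-0.077,0.036,2.404],"linear":[-3,-54,0],"fingers":85},{"angular":[-0.077,0.036,2.404],"linear":[-3,-54,0],"fingers":85},{"angular":[-0.077,0.036,2.404],"linear":[-3,-54,0],"fingers":85},{"angular":[-0.077,0.036,2.404],"linear":[-3,-54,0],"fingers":85},{"angular":[-0.077,0.036,2.404],"linear":[-3,-54,0],"fingers":85}]' | head -1
python3 -m jog '[{"angular":[0,0,1.78],"linear":[0,0,0],"fingers":85},{"angular":[0,0,1.78],"linear":[0,0,0],"fingers":85},{"angular":[0,0,1.78],"linear":[0,0,0],"fingers":85},{"angular":[0,0,1.78],"linear":[0,0,0],"fingers":85},{"angular":[0,0,1.78],"linear":[0,0,0],"fingers":85}]' | head -1
python3 -m jog '[{"angular":[0,0,1.15],"linear":[0,0,0],"fingers":85},{"angular":[0,0,1.15],"linear":[0,0,0],"fingers":85},{"angular":[0,0,1.15],"linear":[0,0,0],"fingers":85},{"angular":[0,0,1.15],"linear":[0,0,0],"fingers":85},{"angular":[0,0,1.15],"linear":[0,0,0],"fingers":85}]' | head -1
python3 -c "
from h import *
goal2([.497,-.225,.17],-26.1)"
```

```text
time: 3.6
time: 4.02
time: 4.43
t 4.43 tcp [ 0.4995 -0.2185  0.2635] angular [-0.027, 0.049, 0.53] linear [-2.6, 0.6, 93.8] F [ 0.8 -0.6  0.6] M [0.01 0.   0.02] gw 84.8 j [-0.61, 0.09, 1.66, -0.06, 1.4, -0.67]
```

```bash
python3 -m jog '[{"angular":[-0.027,0.049,0.53],"linear":[-2.6,0.6,94],"fingers":85},{"angular":[-0.027,0.049,0.53],"linear":[-2.6,0.6,94],"fingers":85},{"angular":[-0.027,0.049,0.53],"linear":[-2.6,0.6,94],"fingers":85},{"angular":[-0.027,0.049,0.53],"linear":[-2.6,0.6,94],"fingers":85},{"angular":[-0.027,0.049,0.53],"linear":[-2.6,0.6,94],"fingers":85}]' | head -1
python3 - <<'E'
from h import *
goal2([.497,-.225,.17],-26.1)
im,d,P=cloud("wrist"); cv2.imwrite("pics/w2.png",im)
h=cv2.cvtColor(im,cv2.COLOR_BGR2HSV)
q=(P[...,2]>.045)&(P[...,2]<.065)&(d>0)&(np.hypot(P[...,0]-.48,P[...,1]+.25)<.1)
m=q&(h[...,0]>5)&(h[...,0]<20)&(h[...,1]>150); Q=P[m]; print("orange",m.sum(),cv2.minAreaRect((Q[:,:2]*1000).astype(np.float32)))
E
```

```text
time: 4.85
t 4.85 tcp [ 0.496  -0.2247  0.168 ] angular [-0.004, -0.002, 0.0] linear [0.2, 1.0, -2.0] F [0.1 1.  1.4] M [-0.02 -0.    0.04] gw 85.1 j [-0.65, 0.16, 1.77, 0.0, 1.22, -0.19]
orange 713 ((484.74981689453125, -251.86448669433594), (113.99239349365234, 56.120941162109375), 63.980072021484375)
```

View pics/w2.png

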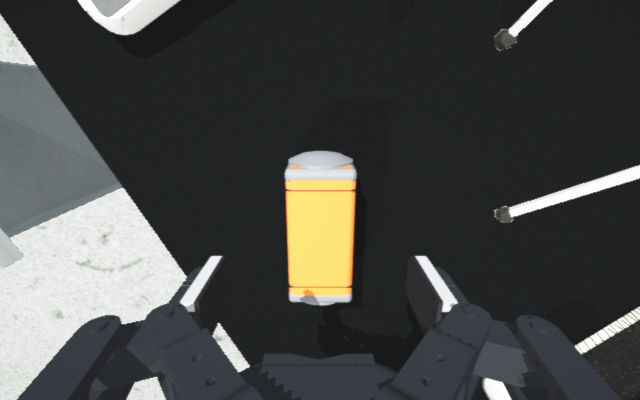

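The wrist view shows the float at (320,230), aligned and centred between the fingers. I'll descend and grip lightly.

```bash
python3 -m jog '[{"angular":[0,0,0],"linear":[0,1,41],"fingers":85},{"angular":[0,0,0],"linear":[0,1,82],"fingers":85},{"angular":[0,0,0],"linear":[0,1,118],"fingers":85},{"angular":[0,0,0],"linear":[0,1,136],"fingers":85},{"angular":[0,0,0],"linear":[0,1,136],"fingers":85}]' 
python3 -m jog '[{"angular":[0,0,0],"linear":[0,0,0],"fingers":40},{"angular":[0,0,0],"linear":[0,0,0],"fingers":40},{"angular":[0,0,0],"linear":[0,0,0],"fingers":40},{"angular":[0,0,0],"linear":[0,0,0],"fingers":40},{"angular":[0,0,0],"linear":[0,0,0],"fingers":40}]' 20
python3 -m jog '[{"angular":[0,0,0],"linear":[0,0,-10],"fingers":40},{"angular":[0,0,0],"linear":[0,0,-20],"fingers":40},{"angular":[0,0,0],"linear":[0,0,-30],"fingers":40},{"angular":[0,0,0],"linear":[0,0,-40],"fingers":40},{"angular":[0,0,0],"linear":[0,0,-50],"fingers":40}]'
python3 - <<'E'
from h import *
goal2([.497,-.225,.2],-26.1)
im,d,P=cloud("side"); cv2.imwrite("pics/s3.png",cv2.resize(im[150:350,220:480],None,fx=2.5,fy=2.5))
h=cv2.cvtColor(im,cv2.COLOR_BGR2HSV)
q=(d>0)&(np.hypot(P[...,0]-.48,P[...,1]+.25)<.15)
m=q&(h[...,0]>5)&(h[...,0]<20)&(h[...,1]>150); Q=P[m]; print(len(Q),Q.min(0),Q.max(0)); w,V=np.linalg.eigh(np.cov(Q.T));print(w**.5,V[:,2])
E
```

```text
time: 5.32
tcp_pos: [0.4949, -0.2236, 0.0292]
tcp_rot: [-2.652, -1.667, 0.005]
force: [-0.4, -0.5, 0.1]
gripper_width: 0.993
time: 5.73
tcp_pos: [0.4998, -0.2277, 0.0363]
tcp_rot: [2.659, 1.668, 0.002]
force: [-2.4, 3.3, 6.6]
gripper_width: 0.658
time: 6.15
tcp_pos: [0.4984, -0.2271, 0.0848]
tcp_rot: [2.661, 1.669, 0.0]
force: [0.0, -0.3, -6.3]
gripper_width: 0.655
t 6.15 tcp [ 0.4984 -0.2271  0.0848] angular [0.0, 0.0, 0.005] linear [1.2, -2.2, -115.2] F [ 0.  -0.3 -6.3] M [ 0.2  -0.08  0.03] gw 55.9 j [-0.65, 0.28, 1.81, -0.0, 1.05, -0.2]
854 [ 0.4410165  -0.30645522 -0.00177125] [ 0.57764701 -0.14069622  0.11128117]
[0.01644325 0.01890742 0.02901614] [-0.45530822 -0.74593445 -0.48608252]
```

View pics/s3.png

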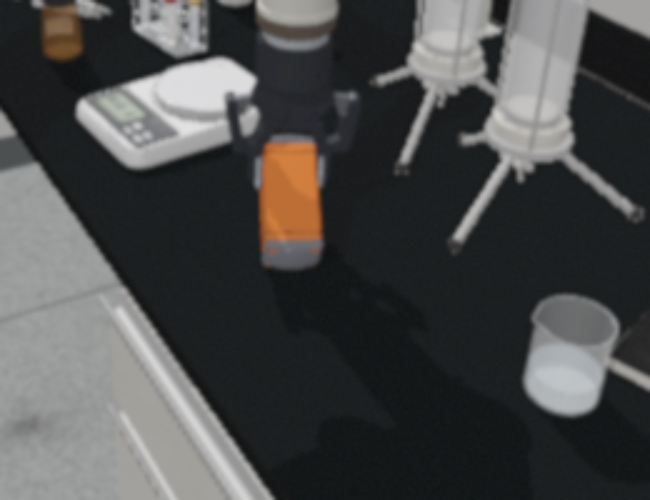

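The side view shows the float gripped at crop (290,190) with its near (−u) end sagging, so that end is the heavy one. I'll lift further.

```bash
python3 -m jog '[{"angular":[0,0,0],"linear":[0,0,-28],"fingers":40},{"angular":[0,0,0],"linear":[0,0,-56],"fingers":40},{"angular":[0,0,0],"linear":[0,0,-84],"fingers":40},{"angular":[0,0,0],"linear":[0,0,-112],"fingers":40},{"angular":[0,0,0],"linear":[0,0,-125],"fingers":40}]' >/dev/null
cat > look.py <<'E'
from h import *
import sys
im,d,P=cloud("side"); cv2.imwrite(f"pics/{sys.argv[1]}.png",cv2.resize(im[90:330,180:440],None,fx=2.2,fy=2.2))
p=st()["tcp_pos"]
h=cv2.cvtColor(im,cv2.COLOR_BGR2HSV)
m=((d>0)&(np.linalg.norm(P-p,axis=-1)<.17)&(h[...,0]>5)&(h[...,0]<20)&(h[...,1]>150)).astype(np.uint8)
m=cv2.erode(m,np.ones((3,3)))>0
Q=P[m]; print(len(Q),Q.min(0).round(3),Q.max(0).round(3)); w,V=np.linalg.eigh(np.cov(Q.T));print((w**.5).round(4),V[:,::-1].T.round(2).tolist())
E
python3 look.py s4; python3 -c "
from h import *
goal2([.497,-.225,.2],-26.1)"
```

```text
782 [ 0.448 -0.298  0.167] [ 0.523 -0.216  0.237]
[0.0017 0.0144 0.0282] [[-0.34, -0.64, -0.69], [-0.89, 0.46, 0.02], [-0.3, -0.62, 0.73]]
t 6.67 tcp [ 0.5006 -0.2285  0.2146] angular [0.009, 0.002, 0.005] linear [1.6, -4.9, 14.6] F [ 1.7 -1.2 -3. ] M [ 0.1  -0.33  0.04] gw 55.8 j [-0.65, 0.12, 1.72, -0.0, 1.29, -0.2]
```

View pics/s4.png

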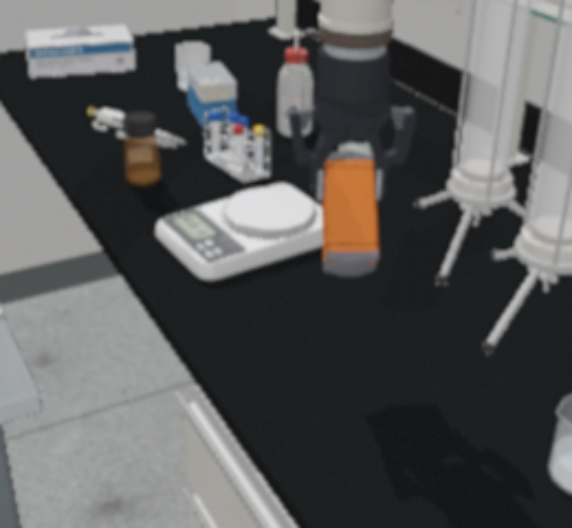

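The side view shows the float at crop (350,210), sagging about 43° with the heavy −u end lowest. I'll firm the grip, then move over the pan while yawing and pitching.

```bash
python3 -m jog '[{"angular":[0,0,0],"linear":[0,0,0],"fingers":40},{"angular":[0,0,0],"linear":[0,0,-10],"fingers":40},{"angular":[0,0,0],"linear":[0,0,-30],"fingers":40}]' 50
python3 look.py s5; python3 -c "
from h import *
goal2([.548,.053,.26],-85,40)"
```

```text
time: 6.92
tcp_pos: [0.4958, -0.225, 0.2339]
tcp_rot: [-2.653, -1.664, 0.006]
force: [-0.3, 0.4, -6.1]
gripper_width: 0.649
796 [ 0.444 -0.295  0.189] [ 0.52  -0.213  0.258]
[0.0019 0.0147 0.0281] [[-0.32, -0.65, -0.69], [-0.9, 0.44, 0.01], [-0.3, -0.62, 0.72]]
t 6.97 tcp [ 0.4984 -0.2269  0.2405] angular [-0.361, 0.634, 0.989] linear [273.6, -77.1, -19.5] F [ 2.8 -0.5 -0.9] M [ 0.12 -0.46  0.06] gw 55.5 j [-0.65, 0.1, 1.69, -0.0, 1.35, -0.2]
```

```bash
python3 -m jog '[{"angular":[-0.036,0.063,0.099],"linear":[27,-8,-2],"fingers":40},{"angular":[-0.072,0.127,0.198],"linear":[54,-15,-4],"fingers":40},{"angular":[-0.108,0.19,0.297],"linear":[82,-23,-6],"fingers":40},{"angular":[-0.144,0.254,0.396],"linear":[109,-31,-8],"fingers":40},{"angular":[-0.18,0.317,0.495],"linear":[137,-38,-10],"fingers":40}]' 
python3 -c "
from h import *
goal2([.548,.053,.26],-85,40)"
```

```text
time: 7.38
tcp_pos: [0.5231, -0.0861, 0.247]
tcp_rot: [-2.929, -0.928, -0.561]
force: [0.7, -0.6, -5.0]
gripper_width: 0.651
t 7.38 tcp [ 0.5231 -0.0861  0.247 ] angular [-0.18, 0.317, 0.488] linear [100.5, -99.4, 13.3] F [ 0.7 -0.6 -5. ] M [-0.05  0.32 -0.  ] gw 55.6 j [-0.55, -0.17, 1.97, 0.31, 1.13, 0.3]
```

```bash
python3 -m jog '[{"angular":[-0.036,0.063,0.098],"linear":[20,-20,3],"fingers":40},{"angular":[-0.072,0.127,0.195],"linear":[40,-40,5],"fingers":40},{"angular":[-0.108,0.19,0.293],"linear":[60,-60,8],"fingers":40},{"angular":[-0.144,0.254,0.39],"linear":[80,-80,11],"fingers":40},{"angular":[-0.18,0.317,0.488],"linear":[100,-99,13],"fingers":40}]' >/dev/null
python3 -m jog '[{"angular":[0,0,0],"linear":[0,0,0],"fingers":40},{"angular":[0,0,0],"linear":[0,0,0],"fingers":40}]' >/dev/null
python3 look.py s6
python3 -c "
from h import *
goal2([.548,.053,.26],-85,40)"
```

```text
467 [0.518 0.019 0.177] [0.582 0.072 0.272]
[0.0094 0.0184 0.0229] [[-0.11, 0.28, 0.95], [0.81, -0.53, 0.26], [0.58, 0.8, -0.17]]
t 8.02 tcp [0.546  0.0497 0.2586] angular [-0.005, 0.011, 0.018] linear [2.7, -3.1, 0.4] F [-0.1 -1.7 -5.9] M [-0.12  0.95 -0.01] gw 55.4 j [-0.24, -0.37, 2.2, 0.34, 0.68, 1.02]
```

View pics/s6.png

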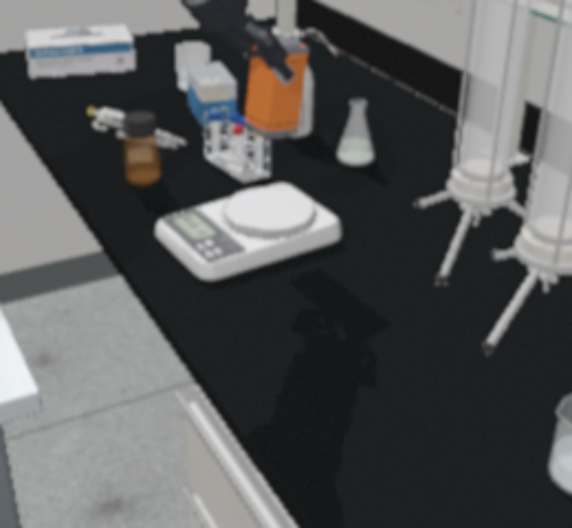

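The side view shows the float almost upright over the pan at crop (275,90), heavy end down. Next I lower it, with the force as a check.

```bash
python3 -c "
from h import *
goal2([.552,.053,.165],-85,44)
goal2([.552,.053,.150],-85,44)"
```

```text
t 8.02 tcp [0.546  0.0497 0.2586] angular [-0.006, 0.081, 0.018] linear [-54.5, -3.4, 76.3] F [-0.1 -1.7 -5.9] M [-0.12  0.95 -0.01] gw 55.4 j [-0.24, -0.37, 2.2, 0.34, 0.68, 1.02]
t 8.02 tcp [0.546  0.0497 0.2586] angular [-0.006, 0.081, 0.018] linear [-64.0, -3.5, 87.9] F [-0.1 -1.7 -5.9] M [-0.12  0.95 -0.01] gw 55.4 j [-0.24, -0.37, 2.2, 0.34, 0.68, 1.02]
```

```bash
python3 -m jog '[{"angular":[0,0.02,0],"linear":[-14,-1,19],"fingers":40},{"angular":[0,0.04,0.01],"linear":[-28,-2,38],"fingers":40},{"angular":[0,0.06,0.018],"linear":[-42,-3,58],"fingers":40},{"angular":[0,0.081,0.018],"linear":[-54,-3,76],"fingers":40},{"angular":[0,0.081,0.018],"linear":[-54,-3,76],"fingers":40}]' >/dev/null
python3 look.py s7
python3 - <<'E'
from h import *
goal2([.552,.053,.150],-85,44)
im,d,P=cloud("scene"); a=cv2.imread("pics/s7.png")[50:,100:400]
c=cv2.resize(im[130:260,220:360],None,fx=3.6,fy=3.6); cv2.imwrite("pics/s7b.png",np.hstack([a[:468],c[:len(a)]])[:, :800])
E
```

```text
386 [0.528 0.02  0.079] [0.586 0.067 0.175]
[0.009  0.0192 0.0223] [[0.06, 0.09, 0.99], [0.91, -0.42, -0.02], [0.41, 0.9, -0.11]]
t 8.48 tcp [0.5515 0.0514 0.1633] angular [-0.005, 0.004, -0.005] linear [-8.8, -1.5, 10.1] F [ 0.4  0.  -5.9] M [-0.06  0.99  0.03] gw 55.4 j [-0.25, -0.22, 2.33, 0.68, 0.38, 0.68]
```

View pics/s7b.png

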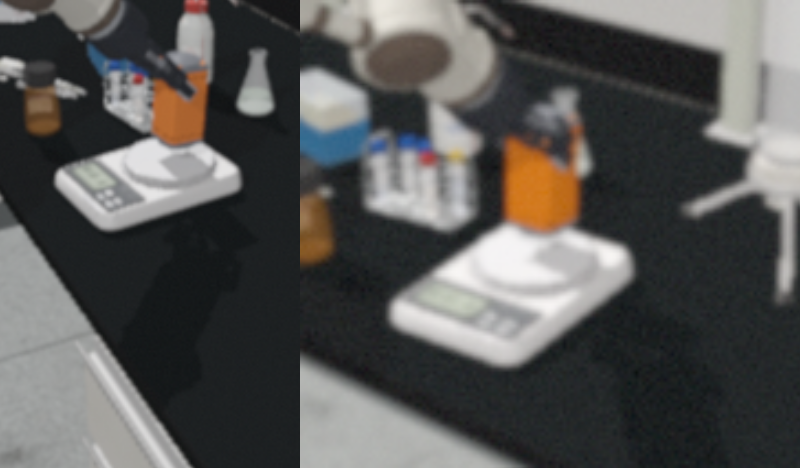

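Both views show the float upright just above the pan, slightly off its centre. I'll lower it to contact.

```bash
python3 -m jog '[{"angular":[0,0,0],"linear":[-3,-1,3],"fingers":40},{"angular":[0,0,0],"linear":[-7,-3,6],"fingers":40},{"angular":[0,0,0],"linear":[-10,-4,7],"fingers":40},{"angular":[0,0,0],"linear":[-10,-4,7],"fingers":40}]'
python3 -m jog '[{"angular":[0,0,0],"linear":[-1.4,0,1.4],"fingers":40},{"angular":[0,0,0],"linear":[-1.4,0,1.4],"fingers":40}]'
```

```text
time: 8.87
tcp_pos: [0.551, 0.056, 0.1556]
tcp_rot: [-2.873, -0.125, -1.167]
force: [0.1, -0.3, -6.8]
gripper_width: 0.643
time: 9.03
tcp_pos: [0.5514, 0.0557, 0.1539]
tcp_rot: [-2.873, -0.125, -1.169]
force: [-1.0, 0.1, -6.0]
gripper_width: 0.648
```

```bash
python3 -m jog '[{"angular":[0,0,0],"linear":[-1.4,0,1.4],"fingers":40},{"angular":[0,0,0],"linear":[-1.4,0,1.4],"fingers":40}]' | grep -E "pos|force"
python3 -m jog '[{"angular":[0,0,0],"linear":[-1.4,0,1.4],"fingers":40},{"angular":[0,0,0],"linear":[-1.4,0,1.4],"fingers":40}]'| grep -E "pos|force"
python3 -m jog '[{"angular":[0,0,0],"linear":[-1,0,1],"fingers":40},{"angular":[0,0,0],"linear":[-1,0,1],"fingers":40}]'| grep -E "pos|force"
```

```text
tcp_pos: [0.5513, 0.0557, 0.1517]
force: [-0.0, -0.6, -6.1]
tcp_pos: [0.5511, 0.0557, 0.1495]
force: [-0.1, 0.2, -5.7]
tcp_pos: [0.5511, 0.0557, 0.1482]
force: [-0.5, 0.5, -6.9]
```

```bash
python3 -m jog '[{"angular":[0,0,0],"linear":[-1.4,0,1.4],"fingers":40},{"angular":[0,0,0],"linear":[-1.4,0,1.4],"fingers":40}]' | grep -E "pos|force"
python3 -m jog '[{"angular":[0,0,0],"linear":[-1.4,0,1.4],"fingers":40},{"angular":[0,0,0],"linear":[-1.4,0,1.4],"fingers":40}]'| grep -E "pos|force"
python3 look.py s8
```

```text
tcp_pos: [0.5511, 0.0557, 0.1461]
force: [-0.2, 0.9, -5.9]
tcp_pos: [0.551, 0.0557, 0.1441]
force: [0.0, -0.4, -6.5]
371 [0.53  0.026 0.063] [0.59  0.07  0.159]
[0.0088 0.0187 0.0225] [[0.3, -0.06, 0.95], [0.88, -0.37, -0.3], [0.37, 0.93, -0.06]]
```

```bash
python3 -m jog '[{"angular":[0,0,0],"linear":[-1.4,0,1.4],"fingers":40},{"angular":[0,0,0],"linear":[-1.4,0,1.4],"fingers":40}]' | grep -E "pos|force"
python3 -m jog '[{"angular":[0,0,0],"linear":[-1.2,0,1.2],"fingers":40},{"angular":[0,0,0],"linear":[-1.2,0,1.2],"fingers":40}]'| grep -E "pos|force"
```

```text
tcp_pos: [0.552, 0.0556, 0.1436]
force: [-2.4, 0.9, 0.0]
tcp_pos: [0.5531, 0.0556, 0.1436]
force: [-5.7, 2.1, 8.2]
```

```bash
python3 -m jog '[{"angular":[0,0,0],"linear":[-1.2,0,1.2],"fingers":40},{"angular":[0,0,0],"linear":[-1.2,0,1.2],"fingers":40}]'| grep -E "pos|force"
```

```text
tcp_pos: [0.5542, 0.0557, 0.1437]
force: [-6.9, 3.2, 13.4]
```

Contact. I'll back off to about neutral, then open.

```bash
python3 -m jog '[{"angular":[0,0,0],"linear":[2.2,0,-2.2],"fingers":40},{"angular":[0,0,0],"linear":[2.2,0,-2.2],"fingers":40},{"angular":[0,0,0],"linear":[2.2,0,-2.2],"fingers":40}]'| grep -E "pos|force"
python3 -m jog '[{"angular":[0,0,0],"linear":[0,0,0],"fingers":60},{"angular":[0,0,0],"linear":[0,0,0],"fingers":66},{"angular":[0,0,0],"linear":[0,0,0],"fingers":75},{"angular":[0,0,0],"linear":[0,0,0],"fingers":85},{"angular":[0,0,0],"linear":[0,0,0],"fingers":85}]' 20
python3 -m jog '[{"angular":[0,0,0],"linear":[0,0,0],"fingers":85},{"angular":[0,0,0],"linear":[0,0,0],"fingers":85},{"angular":[0,0,0],"linear":[0,0,0],"fingers":85},{"angular":[0,0,0],"linear":[0,0,0],"fingers":85},{"angular":[0,0,0],"linear":[0,0,0],"fingers":85}]'
python3 look.py s9
python3 - <<'E'
from h import *
goal2([.552,.053,.150],-85,44)
im,d,P=cloud("scene"); a=cv2.imread("pics/s9.png")[50:,100:400]
c=cv2.resize(im[130:260,220:360],None,fx=3.6,fy=3.6); cv2.imwrite("pics/s9b.png",np.hstack([a[:468],c[:len(a)]])[:, :800])
E
```

```text
tcp_pos: [0.5522, 0.0555, 0.1437]
force: [-1.5, 2.3, 5.1]
time: 11.08
tcp_pos: [0.5511, 0.0556, 0.1421]
tcp_rot: [-2.873, -0.124, -1.168]
force: [1.1, -0.5, 0.3]
gripper_width: 0.995
time: 11.5
tcp_pos: [0.5512, 0.0557, 0.1423]
tcp_rot: [-2.873, -0.124, -1.168]
force: [-0.5, -0.6, -0.7]
gripper_width: 0.994
344 [0.527 0.024 0.064] [0.585 0.072 0.159]
[0.0091 0.0169 0.0225] [[-0.38, 0.18, 0.91], [0.84, -0.35, 0.42], [-0.39, -0.92, 0.02]]
t 11.55 tcp [0.5512 0.0557 0.1423] angular [-0.004, -0.005, -0.002] linear [5.8, 2.7, -5.2] F [-0.6 -0.8  0.8] M [-0.02  0.33 -0.07] gw 85.5 j [-0.24, -0.17, 2.34, 0.81, 0.32, 0.55]
```

View pics/s9b.png

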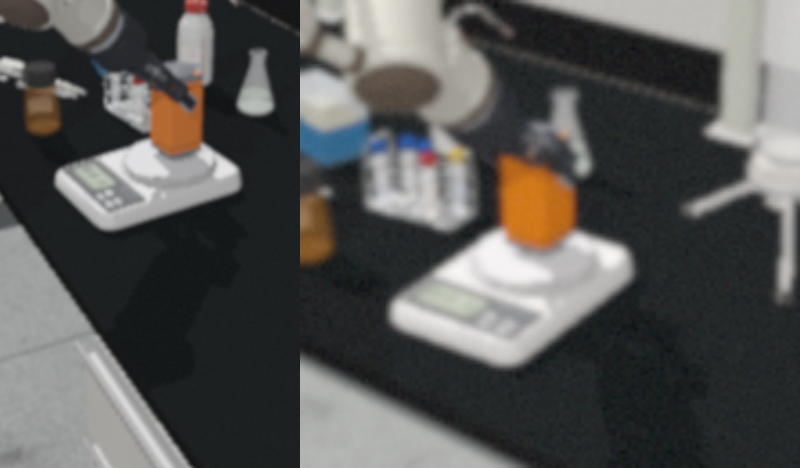

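The float stands upright on the pan by itself. I'll withdraw along the fingers.

```bash
python3 -m jog '[{"angular":[0,0,0],"linear":[0,0,-8],"fingers":85},{"angular":[0,0,0],"linear":[0,0,-22],"fingers":85},{"angular":[0,0,0],"linear":[0,0,-40],"fingers":85},{"angular":[0,0,0],"linear":[0,0,-60],"fingers":85},{"angular":[0,0,0],"linear":[0,0,-80],"fingers":85}]'
python3 -c "
from h import *
goal2([.47,.055,.28],-85,44)"
```

```text
time: 12.02
tcp_pos: [0.4947, 0.0505, 0.1996]
tcp_rot: [-2.874, -0.124, -1.166]
force: [0.6, 1.2, 0.1]
gripper_width: 0.995
t 12.02 tcp [0.4947 0.0505 0.1996] angular [-0.004, -0.003, -0.003] linear [38.7, -7.0, -74.5] F [0.6 1.2 0.1] M [-0.01  0.31  0.03] gw 84.9 j [-0.3, -0.53, 2.46, 0.55, 0.54, 0.8]
```

```bash
python3 -m jog '[{"angular":[0,0,0],"linear":[7,0,-15],"fingers":85},{"angular":[0,0,0],"linear":[16,0,-31],"fingers":85},{"angular":[0,0,0],"linear":[24,0,-46],"fingers":85},{"angular":[0,0,0],"linear":[32,0,-60],"fingers":85},{"angular":[0,0,0],"linear":[38,0,-74],"fingers":85}]'
python3 -m jog '[{"angular":[0,0,0],"linear":[0,0,0],"fingers":85},{"angular":[0,0,0],"linear":[0,0,0],"fingers":85},{"angular":[0,0,0],"linear":[0,0,0],"fingers":85},{"angular":[0,0,0],"linear":[0,0,0],"fingers":85},{"angular":[0,0,0],"linear":[0,0,0],"fingers":85}]' | tail -2
python3 look.py s10
python3 - <<'E'
from h import *
im,d,P=cloud("side"); h=cv2.cvtColor(im,cv2.COLOR_BGR2HSV)
m=(d>0)&(np.hypot(P[...,0]-.55,P[...,1]-.05)<.1)&(P[...,2]>.05)&(h[...,0]>5)&(h[...,0]<20)&(h[...,1]>150)
Q=P[m];print("orange",len(Q),Q.min(0).round(3),Q.max(0).round(3)); 
for t,b in (("bottle",(237,139,254,174)),("beaker",(427,269,469,316))):
    s=P[b[1]:b[3],b[0]:b[2]].reshape(-1,3); s=s[(s[:,2]>.02)&(s[:,2]<.13)]
    print(t,np.percentile(s,[3,50,97],axis=0).round(3).tolist())
E
```

```text
time: 12.43
tcp_pos: [0.4711, 0.0479, 0.2803]
tcp_rot: [-2.873, -0.124, -1.17]
force: [-0.0, -0.7, 0.3]
gripper_width: 0.994
force: [0.1, -0.5, -0.5]
gripper_width: 0.999
127 [0.529 0.025 0.125] [0.582 0.066 0.158]
[0.0078 0.0091 0.0155] [[-0.78, 0.57, -0.25], [0.47, 0.8, 0.38], [-0.41, -0.18, 0.89]]
orange 653 [0.527 0.024 0.062] [0.588 0.079 0.164]
bottle [[0.415, 0.275, 0.023], [0.435, 0.283, 0.071], [0.463, 0.319, 0.114]]
beaker [[0.562, -0.572, 0.024], [0.587, -0.544, 0.058], [0.627, -0.509, 0.082]]
```

View pics/s10.png

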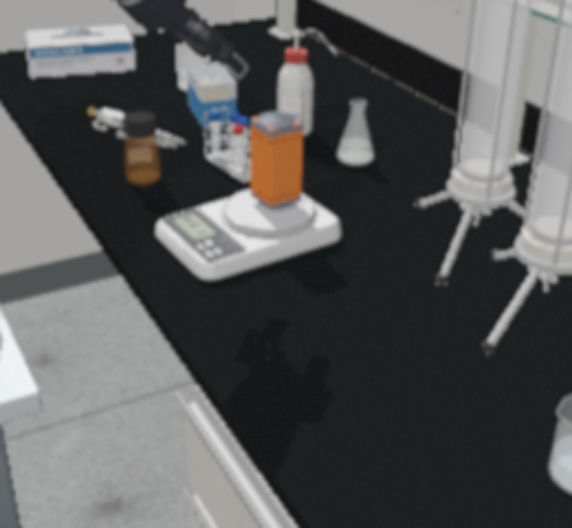

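The float stands upright on the pan at crop (277,160), the gripper is well clear of it, and the bottle and beaker haven't moved. I'll hand the job in.

```bash
python3 -c "
from h import *
print(bot.close_job())"
```

```text
the job is handed in; nothing more can be done
None
```

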